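# Lock a telescopic rack leg with its T-handled pin

## Task

Take the T-handled locking pin out of the wooden pin block and lock the telescopic rack leg with it: put it upright through the slot in the top of the grey outer leg and into the round hole of the inner leg, which lies somewhere along the slot and has to be felt for, and push it fully home until its collar rests on the outer leg. Feel gently, never ram the pin against the leg, leave the other two pins standing in the block, and let go of the pin.

Things in the scene. Friction and masses are not known exactly. Their poses are not given: they have to be found in the camera images.
- leg: telescopic rack leg lying fixed on the bench: grey steel outer box section 300 long (its x) x 80 wide (y) x 90 high, origin at the centre of its underside, z up. Its top wall, 6 thick with the top face at z = 90 mm, has a slot 64 long (x) x 16 wide (y), centred over the origin. A bare steel inner leg slides inside it and sticks out at the +x end
- slot (a point): centre of the slot's mouth, on the leg's top face, axes as the leg. The inner leg's top wall, 8 thick, shows in the slot 8 mm below this point and has one round hole of diameter 13.6 mm, on the slot's centre line (y = 0). How far the inner leg is pulled out is not measured: the hole's centre lies anywhere from x = -22 to +22 mm. It is hollow 70 mm deep below the hole
- pin_block: fixed wooden block 60 (x) x 200 (y) x 50 high, origin at the centre of its underside, with three round holes of diameter 13.5 mm, 45 deep, at y = -62, 0 and +62 mm, each holding one steel pin upright with its tip 5 mm above the bench
- t_pin: the locking pin: plain steel, 125 long overall, standing upright. Round shank 12 in diameter and 75 long with a 2 mm chamfer at the tip, then a round collar 26 in diameter (z = 75 to 81 mm), a neck 12 in diameter (to z = 95), and a flat T handle 14 thick (x) x 44 wide (y) x 30 high (z = 95 to 125). Origin at the tip, z up along the shank; 160 g
- t_pin_tip (a point): tip of the T-handled pin (its origin)
- t_pin_handle (a point): centre of its T handle, 110 mm above the tip: grasp here across the 14 mm thickness (pin's x)
- knob_pin: another steel pin in the block, with a ball knob 32 in diameter, 104 long overall; origin at the tip; leave it
- hex_bolt: a steel bolt in the block, with a hexagon head 26 wide, 75 long overall; origin at the tip; leave it
Not all that is in view belongs to the job. Leave any orange look-alike of the t_pin alone. Of the things that look like the pin_block, the larger one is meant.

How it is judged:
By the outcome, as a careful person would: the job done as asked, in the order asked, and still so for the second after the job is handed in, with the robot touching nothing.
It also fails if it takes over 51 s, if anything falls off the work surface, if the arm or the gripper's body presses on something with over 40 N, if the wrist force passes 120 N, or if a joint passes its speed limit or range.

## Robot

A 6-joint arm with a two-finger parallel gripper is mounted at the origin on the work surface. World frame = base frame: x ahead of the robot, y to its left, z up, the work surface at z = 0. Lengths are in m, angles in degrees, forces in N, time in s.
With the tool pointing down it reaches from about 0.375 to 0.9 m from the base axis. Payload 3.1 kg.
Tool frame: the origin (TCP) lies on the centre line of the jaws, within the pads' length; the fingertips stand 19 mm ahead of it and the grasp point (between the pads) is the TCP (tips_ahead is the distance from the TCP to the fingertips, in m); z points along the fingers, y is the line along which they close (so a half turn about z gives the same grasp; the last joint's range is limited). The gripper opens to 87 mm and grips with 3 to 60 N. Pads are 19 mm wide; open, the fingers measure 117 mm over their backs; the gripper's body (75 mm by 190 mm) begins 51 mm behind the grasp point.
Start: joints at [53.428, 30.224, 82.088, -0, 67.689, -10.227], TCP at [0.277, 0.56, 0.242] pointing down, gripper open.
Joint ranges: [-176.69, 176.69], [-43.24, 126.21], [12.49, 139.97], [-82, 262], [0, 151.66], [-163.58, 163.58]. Speed limits (degrees/s): [159.86, 159.86, 180, 180, 180, 180].

## Interface

Orientations are given as a 3x3 rotation matrix whose columns are the frame's x, y, z axes.
In Python, from rig import read_state, capture, hand_in, trace, landmark_of, tips_ahead gives the robot as it stands.
- The arm moves only by the shell command python3 -m jog 'ROWS'. ROWS is JSON, a list of rows, each an object of numbers: "tx", "ty", "tz": the shift along the tool's x, y, z in cm; "roll": the turn about the tool's z in rad; "jaw": the opening, from 0 (shut) to 1 (fully open). A call has 1 to 8 rows; each row shifts and turns the commanded pose from where the row before left it, along the tool's axes as they then stand; what a row does not reach is not made up. A row lasts 1/10 s, in which the tool goes at most 50 mm and 8.59 degrees, less where a joint would pass 70% of its speed; a pose out of reach is approached as far as the arm can. A call with a gripper value outside its range is refused whole. The fingers move at their own pace and stop on an object; the grip force is fixed at half the most. Time passes only in rows, so rows that do not move let the fingers close. It gives the time, the measured TCP pose, the force, the opening and the grip force at its end, in the units of the state.
- read_state(): the state, without advancing time (a new reading comes with each control period).
- capture(name): name is "scene" or "side" or "wrist"; returns a dict with "img" (480x640x3 uint8, red, green, blue), "vertical_fov" (degrees; the focal length in pixels is half the picture's height over the tangent of half this angle, whatever the lens; pixels are square), "cx", "cy" (the principal point, pixels), "k1" (the pictures are not rectified: a ray, as slopes to the right and down, at radius r is drawn at 1 + k1 r^2 times it, then the intrinsics apply), "cam_to_world" (4x4, takes a point from camera to world coordinates); the wrist camera has in their place "tool_from_camera" (4x4, takes a point from camera to tool coordinates, whose origin is the TCP and whose axes are the flange's). Camera axes: x right, y up, looking along -z (the intrinsics and any distortion apply to the point x, -y, -z); pixel columns grow to the right and rows downward; lengths in m; the calibration is good to about 2 mm. A picture is of the moment at which its call begins: read the wrist's pose just before it. There is no depth.
- hand_in(): hands the job in; it is judged then, once.
Trained networks look in the newest picture that a camera, given by its name, has taken for a name from the list of things; names that differ only in an ending like _2 or _b are one class to them, and where a whole thing is asked for, a point or a joint stands for the part that bears it (a point fixed in the world has none). Each returns a list of dicts, best first, with "p" (0 to 1); they miss things now and then, are a little off and sometimes report something else, mostly with a low value. They report only what shows in the picture. A call takes as long as a camera call. They do not tell look-alikes from the thing itself.
- trace(camera, thing): "pixels" (480x640 bool, what is visible of it) and "bbox" ([left, top, width, height] in pixels, round what is visible of it).
- landmark_of(camera, thing): "point" ([row, column] in pixels: a listed point, or the origin of a listed thing).
The state is a dict: "time_s": time; "joint_positions": joint angles; "qvel": joint speeds; "tau": joint torques, N m; "position": TCP position; "tcp_rot": TCP orientation; "force": force on the tool from outside, world axes, zero at the start; "moment": the same for the moment, N m; "opening": opening from 0.0 (shut) to 1.0 (fully open); "grasp_force": force on a finger pad.
Only numpy, scipy, OpenCV 4.12 (cv2) and the standard library are available. Lean on these libraries where they do the work, as an engineer would, in place of code of your own. Each camera call takes 0.05 s, during which the arm holds its last target. There are 200 camera calls.

## Working session

There is one attempt and no reset: what is moved stays moved. The work goes in short steps, Python scripts to look and compute and a shell command to move; the robot and the scene stay as the last step left them, time stands still between calls to the robot, and variables do not carry over. Pictures are saved under pics/ and viewed, at most 10 in all, crops included, and the job is handed in when it is done.

```bash
mkdir -p pics; cat > h.py <<'E'
import numpy as np, cv2
from rig import *
def K(c):
    f=240/np.tan(np.radians(c["vertical_fov"])/2); return f
def ray(c,row,col,M):
    f=K(c); k=np.array([[f,0,c["cx"]],[0,f,c["cy"]],[0,0,1.]])
    u=cv2.undistortPointsIter(np.array([[[col,row]]],float),k,np.array([c["k1"],0,0,0.]),None,None,(3,50,1e-10))[0,0]
    d=M[:3,:3]@np.array([u[0],-u[1],-1.]); return M[:3,3],d/np.linalg.norm(d)
def pose(c,st=None):
    if "cam_to_world" in c: return np.array(c["cam_to_world"])
    T=np.eye(4); T[:3,:3]=st["tcp_rot"]; T[:3,3]=st["position"]; return T@np.array(c["tool_from_camera"])
def onz(c,M,row,col,z):
    o,d=ray(c,row,col,M); return o+d*(z-o[2])/d[2]
def tri(rs):
    A=np.zeros((3,3));b=np.zeros(3)
    for o,d in rs:
        P=np.eye(3)-np.outer(d,d);A+=P;b+=P@o
    p=np.linalg.solve(A,b); return p,[float(np.linalg.norm((np.eye(3)-np.outer(d,d))@(p-o))) for o,d in rs]
E
python3 - <<'E'
from h import *
np.set_printoptions(precision=4,suppress=True)
print(read_state())
for n in ["scene","side","wrist"]:
    st=read_state(); c=capture(n); cv2.imwrite(f"pics/{n}0.png",c["img"][:,:,::-1]); M=pose(c,st)
    print(n,c["k1"],c["vertical_fov"],M)
    for t,z in [("leg",0),("slot",.09),("pin_block",0),("t_pin_tip",.005),("t_pin_handle",.115),("knob_pin",.005),("hex_bolt",.005)]:
        for r in landmark_of(n,t): print(t,round(r["p"],2),np.round(r["point"]),onz(c,M,*r["point"],z))
E
```

```text
{'time_s': 0.0, 'joint_positions': array([ 53.4268,  30.2788,  82.1565,   0.0002,  67.689 , -10.2295]), 'qvel': array([ 0.0061,  0.1247,  0.0653, -0.162 , -0.0962, -0.1177]), 'tau': array([ -0.    , -44.0034, -17.6597,   0.0633,   0.0581,  -0.0002]), 'position': array([0.2769, 0.5595, 0.2406]), 'tcp_rot': array([[-0.8961,  0.4438, -0.0013],
       [ 0.4438,  0.8961, -0.0017],
       [ 0.0004, -0.0021, -1.    ]]), 'force': array([-0.3175,  0.0836,  0.1724]), 'moment': array([-0.0432, -0.0588,  0.0369]), 'grasp_force': 0.0, 'opening': 0.9975738201866854}
scene 0.0023772663688536922 48.41132540713426 [[-0.56   -0.6555  0.5067  0.9098]
 [ 0.8283 -0.4303  0.3589  0.3256]
 [-0.0172  0.6206  0.7839  0.691 ]
 [ 0.      0.      0.      1.    ]]
leg 0.76 [219. 235.] [ 0.498  -0.1343  0.    ]
slot 0.69 [183. 221.] [ 0.506  -0.1401  0.09  ]
pin_block 0.84 [256. 449.] [0.3709 0.205  0.    ]
pin_block 0.56 [344. 392.] [0.5575 0.2042 0.    ]
pin_block 0.19 [186. 226.] [ 0.4454 -0.1986  0.    ]
t_pin_tip 0.75 [413. 377.] [0.6583 0.2381 0.005 ]
t_pin_handle 0.86 [383. 386.] [0.663  0.2432 0.115 ]
t_pin_handle 0.65 [299. 399.] [0.5567 0.2016 0.115 ]
knob_pin 0.74 [358. 435.] [0.5469 0.2659 0.005 ]
hex_bolt 0.63 [324. 353.] [0.5631 0.1424 0.005 ]
side 0.008162098594712367 47.93706390770969 [[ 0.8133  0.3626 -0.455   0.129 ]
 [-0.5818  0.5143 -0.6301 -0.4333]
 [ 0.0055  0.7772  0.6292  0.6077]
 [ 0.      0.      0.      1.    ]]
leg 0.7 [370. 406.] [ 0.5051 -0.1322  0.    ]
slot 0.96 [328. 413.] [ 0.5022 -0.1342  0.09  ]
pin_block 0.87 [231. 300.] [0.5606 0.2058 0.    ]
t_pin_tip 0.91 [206. 334.] [0.6543 0.2267 0.005 ]
t_pin_handle 0.86 [154. 333.] [0.6548 0.236  0.115 ]
t_pin_handle 0.76 [181. 297.] [0.5517 0.1984 0.115 ]
wrist -0.0969445907647265 59.55087762292135 [[ 0.443  -0.8567 -0.2643  0.2057]
 [ 0.8965  0.4229  0.132   0.5956]
 [-0.0013 -0.2955  0.9553  0.385 ]
 [ 0.      0.      0.      1.    ]]
```

View pics/scene0.png

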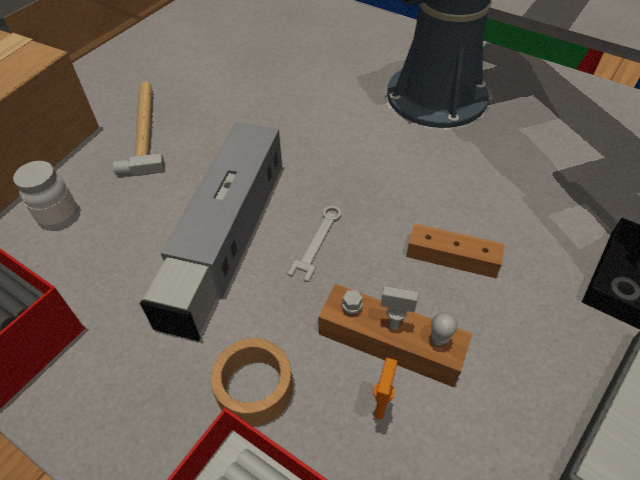

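View pics/side0.png

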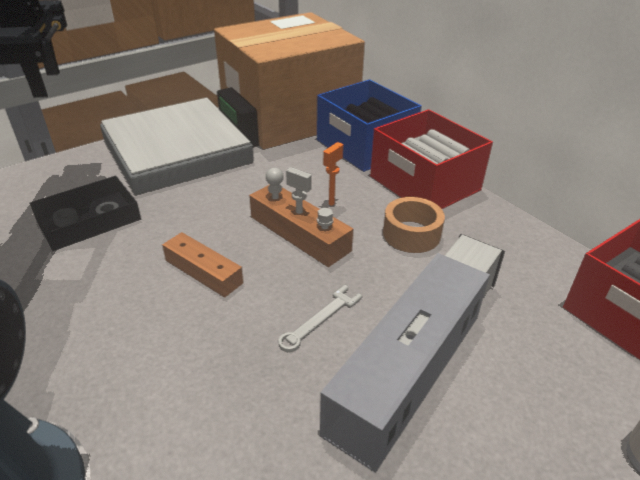

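The grey T‑pin is in the middle of the larger block (scene 299,399; side 181,297), and the orange look‑alike stands free at scene (383,386). The slot is at side (328,413), with a dark spot near its lower end. I'll move towards the pin and look with the wrist camera.

```bash
python3 -m jog '[{"tx":-4.5,"ty":-2.2},{"tx":-4.5,"ty":-2.2},{"tx":-4.5,"ty":-2.2},{"tx":-4.5,"ty":-2.2},{"tx":-4.5,"ty":-2.2},{"tx":-4.5,"ty":-2.2},{"tx":-4.5,"ty":-2.2},{"tx":-4.5,"ty":-2.2}]'; python3 -m jog '[{"jaw":0.65},{"jaw":0.65},{"jaw":0.65}]'
python3 - <<'E'
from h import *
np.set_printoptions(precision=4,suppress=True)
R=[]
st=read_state(); c=capture("wrist"); cv2.imwrite("pics/w1.png",c["img"][:,:,::-1]); M=pose(c,st)
print(st["position"],st["tcp_rot"],st["opening"])
for t,z in [("pin_block",0),("t_pin_tip",.005),("t_pin_handle",.115),("knob_pin",.005),("hex_bolt",.005)]:
    for r in landmark_of("wrist",t): print(t,round(r["p"],2),np.round(r["point"]),onz(c,M,*r["point"],z))
E
```

```text
[0.2773 0.5601 0.2416] [[-0.8962  0.4437 -0.    ]
 [ 0.4437  0.8962 -0.    ]
 [ 0.     -0.     -1.    ]] 1.0017288061666798$[0]: bad value
$[0]: bad value
```

View pics/w1.png

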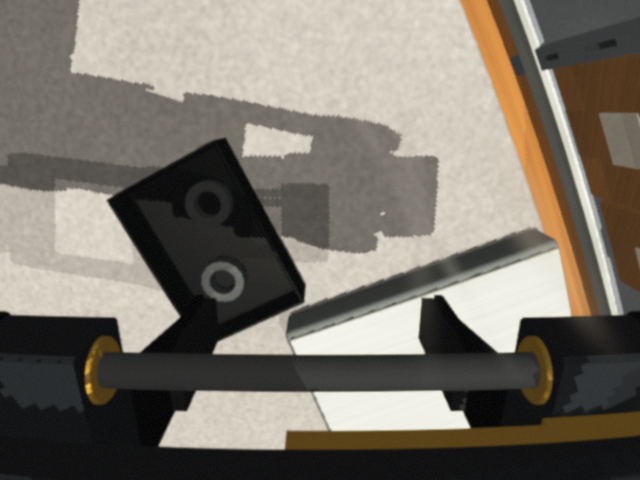

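The wrist picture shows only the black box and the fingers. The rows were refused, so I'll give all five keys.

```bash
python3 -m jog '[{"tx":-4.4,"ty":-1.8,"tz":0,"roll":0,"jaw":0.65},{"tx":-4.4,"ty":-1.8,"tz":0,"roll":0,"jaw":0.65},{"tx":-4.4,"ty":-1.8,"tz":0,"roll":0,"jaw":0.65},{"tx":-4.4,"ty":-1.8,"tz":0,"roll":0,"jaw":0.65},{"tx":-4.4,"ty":-1.8,"tz":0,"roll":0,"jaw":0.65},{"tx":-4.4,"ty":-1.8,"tz":0,"roll":0,"jaw":0.65},{"tx":-4.4,"ty":-1.8,"tz":0,"roll":0,"jaw":0.65},{"tx":-4.4,"ty":-1.8,"tz":0,"roll":0,"jaw":0.65}]'
python3 -m jog '[{"tx":-4.4,"ty":-1.8,"tz":0,"roll":0,"jaw":0.65},{"tx":-4.4,"ty":-1.8,"tz":0,"roll":0,"jaw":0.65},{"tx":-4.4,"ty":-1.8,"tz":0,"roll":0,"jaw":0.65},{"tx":0,"ty":0,"tz":0,"roll":0,"jaw":0.65},{"tx":0,"ty":0,"tz":0,"roll":0,"jaw":0.65}]'
cat > look.py <<'E'
from h import *
import sys
np.set_printoptions(precision=4,suppress=True)
st=read_state(); c=capture("wrist"); cv2.imwrite(f"pics/{sys.argv[1]}.png",c["img"][:,:,::-1]); M=pose(c,st)
print(st["position"],st["tcp_rot"],st["opening"],st["force"])
for t,z in [("pin_block",0),("t_pin_tip",.005),("t_pin_handle",.115),("knob_pin",.005),("hex_bolt",.005),("slot",.09),("leg",0)]:
    for r in landmark_of("wrist",t): print(t,round(r["p"],2),np.round(r["point"]),onz(c,M,*r["point"],z))
E
python3 look.py w2
```

```text
time_s: 2.3
position: [0.53, 0.2733, 0.2417]
tcp_rot: [[-0.896, 0.444, 0.0], [0.444, 0.896, 0.0], [-0.0, 0.0, -1.0]]
force: [-0.0, 0.2, -0.1]
opening: 0.656
grasp_force: 0.0
time_s: 2.8
position: [0.6236, 0.1667, 0.2412]
tcp_rot: [[-0.895, 0.446, -0.001], [0.446, 0.895, 0.0], [0.001, 0.0, -1.0]]
force: [-0.7, 0.8, -0.3]
opening: 0.647
grasp_force: 0.0
[0.6236 0.1667 0.2412] [[-0.8949  0.4462 -0.0008]
 [ 0.4462  0.8949  0.0004]
 [ 0.0009  0.     -1.    ]] 0.6468488115537058 [-0.6548  0.8187 -0.261 ]
pin_block 0.36 [170. 262.] [0.5684 0.1365 0.    ]
t_pin_tip 0.93 [208. 404.] [0.6568 0.2382 0.005 ]
t_pin_handle 0.74 [128. 320.] [0.5567 0.2007 0.115 ]
t_pin_handle 0.63 [241. 436.] [0.657  0.2386 0.115 ]
knob_pin 0.85 [ 83. 375.] [0.5455 0.259  0.005 ]
knob_pin 0.71 [128. 316.] [0.5567 0.1975 0.005 ]
hex_bolt 0.87 [169. 264.] [0.5681 0.1392 0.005 ]
leg 0.92 [240.   1.] [ 0.5065 -0.1371  0.    ]
```

View pics/w2.png

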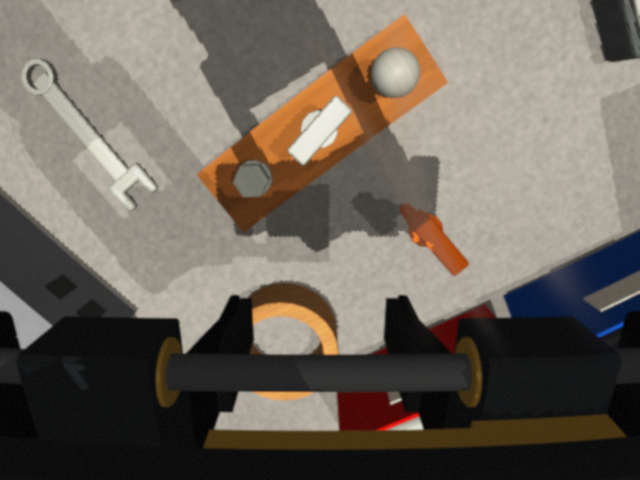

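The wrist picture shows the handle's bright top at (row 130, col 320), the hex bolt at (180,252), the knob at (72,395) and the orange pin at (235,435). Next I'll fit the handle's rectangle for yaw and centre.

```bash
python3 - <<'E'
from h import *
np.set_printoptions(precision=4,suppress=True)
st=read_state(); c=capture("wrist"); M=pose(c,st)
im=c["img"]; g=im.min(2); m=np.zeros_like(g); m[85:175,275:360]=(g[85:175,275:360]>205)
n,l,s,_=cv2.connectedComponentsWithStats(m); k=1+s[1:,4].argmax(); ys,xs=np.where(l==k); print(s[k])
P=np.array([onz(c,M,y,x,.130)[:2] for y,x in zip(ys,xs)]); 
r=cv2.minAreaRect((P*1000).astype(np.float32)); print(r, P.mean(0)); b=cv2.boxPoints(r);print(b)
rs=[ray(c,*landmark_of("wrist","t_pin_handle")[0]["point"],M)]
for n,(a,bb) in {"scene":(299,399),"side":(181,297)}.items():
    q=capture(n); L=[x["point"] for x in landmark_of(n,"t_pin_handle") if abs(x["point"][0]-a)<15]; print(n,L)
    if L: rs.append(ray(q,*L[0],pose(q)))
print(tri(rs))
h=tri(rs)[0]
d=np.array(h[:2])-st["position"][:2]; R=np.array(st["tcp_rot"]); print("tool",R[:2,:2].T@d)
E
```

```text
[ 288  102   58   63 1273]
((557.5663452148438, 199.56253051757812), (10.972709655761719, 40.51347351074219), 21.64446449279785) [0.5574 0.1999]
[[544.9952 216.3674]
 [559.9385 178.7105]
 [570.1375 182.7577]
 [555.1942 220.4146]]
scene [[297.0, 399.6]]
side [[178.8, 297.6]]
(array([0.5925, 0.2183, 0.1397]), [0.05194086770850296, 0.022464803269530847, 0.043704854117592104])
tool [0.0489 0.0311]
```

```bash
python3 -m jog '[{"tx":3.7,"ty":0,"tz":0,"roll":0,"jaw":0.65},{"tx":3.7,"ty":0,"tz":0,"roll":0,"jaw":0.65},{"tx":0,"ty":0,"tz":0,"roll":0.146,"jaw":0.65},{"tx":0,"ty":0,"tz":0,"roll":0.146,"jaw":0.65},{"tx":0,"ty":0,"tz":0,"roll":0.146,"jaw":0.65},{"tx":0,"ty":0,"tz":0,"roll":0.146,"jaw":0.65},{"tx":0,"ty":0,"tz":0,"roll":0.146,"jaw":0.65},{"tx":0,"ty":0,"tz":0,"roll":0,"jaw":0.65}]'
python3 -m jog '[{"tx":0,"ty":0,"tz":0,"roll":0,"jaw":0.65},{"tx":0,"ty":0,"tz":0,"roll":0,"jaw":0.65}]'
python3 - <<'E'
from h import *
np.set_printoptions(precision=4,suppress=True)
st=read_state();print(st["position"],st["tcp_rot"],st["joint_positions"])
d=np.array([.5575,.1997])-st["position"][:2]; print(np.array(st["tcp_rot"])[:2,:2].T@d*100)
E
```

```text
time_s: 4.3
position: [0.5569, 0.2007, 0.2416]
tcp_rot: [[-0.372, 0.928, 0.0], [0.928, 0.372, 0.0], [-0.0, 0.0, -1.0]]
force: [0.3, -0.6, -0.3]
opening: 0.65
grasp_force: 0.0
time_s: 4.5
position: [0.5569, 0.2007, 0.2416]
tcp_rot: [[-0.374, 0.928, 0.0], [0.928, 0.374, -0.0], [-0.0, -0.0, -1.0]]
force: [0.5, 2.0, 0.1]
opening: 0.649
grasp_force: 0.0
[0.5569 0.2007 0.2416] [[-0.3737  0.9275  0.    ]
 [ 0.9275  0.3737 -0.    ]
 [-0.     -0.     -1.    ]] [  9.0087  27.6586  86.9766  -0.0029  65.3648 -12.9361]
[-0.1122  0.021 ]
```

```bash
python3 -m jog '[{"tx":-0.1,"ty":0,"tz":4,"roll":0,"jaw":0.65},{"tx":0,"ty":0,"tz":4,"roll":0,"jaw":0.65},{"tx":0,"ty":0,"tz":2.4,"roll":0,"jaw":0.65},{"tx":0,"ty":0,"tz":2.2,"roll":0,"jaw":0.65},{"tx":0,"ty":0,"tz":0,"roll":0,"jaw":0.65}]'
python3 -m jog '[{"tx":0,"ty":0,"tz":0,"roll":0,"jaw":0.4},{"tx":0,"ty":0,"tz":0,"roll":0,"jaw":0.3},{"tx":0,"ty":0,"tz":0,"roll":0,"jaw":0.1},{"tx":0,"ty":0,"tz":0,"roll":0,"jaw":0},{"tx":0,"ty":0,"tz":0,"roll":0,"jaw":0},{"tx":0,"ty":0,"tz":0,"roll":0,"jaw":0},{"tx":0,"ty":0,"tz":0,"roll":0,"jaw":0}]'
```

```text
time_s: 5.0
position: [0.5549, 0.1993, 0.1125]
tcp_rot: [[-0.373, 0.928, -0.007], [0.928, 0.373, -0.001], [0.002, -0.007, -1.0]]
force: [0.1, 0.5, 0.2]
opening: 0.647
grasp_force: 0.0
time_s: 5.7
position: [0.5572, 0.1997, 0.1159]
tcp_rot: [[-0.372, 0.928, 0.0], [0.928, 0.372, -0.0], [-0.0, 0.0, -1.0]]
force: [-0.5, 0.3, 1.3]
opening: 0.16
grasp_force: 30.0
```

```bash
python3 -m jog '[{"tx":0,"ty":0,"tz":-1.0,"roll":0,"jaw":0},{"tx":0,"ty":0,"tz":-2.5,"roll":0,"jaw":0},{"tx":0,"ty":0,"tz":-3,"roll":0,"jaw":0},{"tx":0,"ty":0,"tz":-3.5,"roll":0,"jaw":0},{"tx":0,"ty":0,"tz":-3.5,"roll":0,"jaw":0},{"tx":0,"ty":0,"tz":0,"roll":0,"jaw":0}]'
python3 -m jog '[{"tx":-2,"ty":-1,"tz":0,"roll":0,"jaw":0},{"tx":-4.4,"ty":-2.1,"tz":0,"roll":0,"jaw":0},{"tx":-4.4,"ty":-2.1,"tz":0,"roll":0,"jaw":0},{"tx":-4.4,"ty":-2.1,"tz":0,"roll":0,"jaw":0},{"tx":-4.4,"ty":-2.1,"tz":0,"roll":0,"jaw":0},{"tx":-4.4,"ty":-2.1,"tz":0,"roll":0,"jaw":0},{"tx":-4.4,"ty":-2.1,"tz":0,"roll":0,"jaw":0},{"tx":-4.4,"ty":-2.1,"tz":0,"roll":0,"jaw":0}]'
python3 -m jog '[{"tx":-3,"ty":-1.5,"tz":0,"roll":0,"jaw":0},{"tx":-1,"ty":-0.5,"tz":0,"roll":0,"jaw":0},{"tx":0,"ty":0,"tz":0,"roll":0,"jaw":0},{"tx":0,"ty":0,"tz":0,"roll":0,"jaw":0}]'
python3 look.py w3
```

```text
time_s: 6.3
position: [0.5603, 0.2004, 0.2563]
tcp_rot: [[-0.372, 0.928, 0.011], [0.928, 0.372, 0.002], [-0.002, 0.011, -1.0]]
force: [0.4, -0.3, -2.8]
opening: 0.157
grasp_force: 30.0
time_s: 7.1
position: [0.5322, -0.1645, 0.2496]
tcp_rot: [[-0.372, 0.928, -0.002], [0.928, 0.372, 0.001], [0.002, -0.001, -1.0]]
force: [-0.0, -0.4, -2.2]
opening: 0.159
grasp_force: 30.0
time_s: 7.5
position: [0.5291, -0.2062, 0.2498]
tcp_rot: [[-0.372, 0.928, -0.002], [0.928, 0.372, 0.002], [0.003, -0.001, -1.0]]
force: [-0.0, 0.0, -2.2]
opening: 0.157
grasp_force: 30.0
[ 0.5291 -0.2062  0.2498] [[-0.3719  0.9283 -0.0018]
 [ 0.9283  0.3719  0.0023]
 [ 0.0028 -0.0008 -1.    ]] 0.15743854527816334 [-0.0057  0.0067 -2.2488]
t_pin_tip 0.69 [251. 316.] [ 0.5435 -0.2454  0.005 ]
t_pin_handle 0.87 [336. 318.] [ 0.5571 -0.2743  0.115 ]
slot 0.61 [128. 325.] [ 0.5061 -0.1348  0.09  ]
leg 0.61 [127. 322.] [ 0.5052 -0.1353  0.    ]
```

View pics/w3.png

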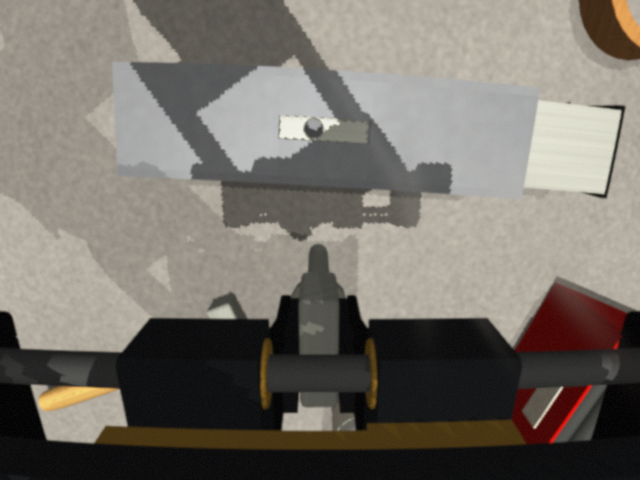

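The slot lies at row 128, cols 278–368. The round hole shows at about (127,314) and the held pin's tip at (250,318). I'll zoom in and measure from all three cameras.

```bash
python3 - <<'E'
from h import *
np.set_printoptions(precision=4,suppress=True)
im=cv2.imread("pics/w3.png"); a=cv2.resize(im[100:160,265:385],None,fx=6,fy=6,interpolation=cv2.INTER_CUBIC)
c=capture("side"); b=cv2.resize(c["img"][300:360,380:450,::-1],None,fx=4,fy=4,interpolation=cv2.INTER_CUBIC)
d=capture("scene"); e=cv2.resize(d["img"][160:210,195:260,::-1],None,fx=4,fy=4,interpolation=cv2.INTER_CUBIC)
o=np.zeros((600,720,3),np.uint8); o[:360]=a; o[360:600,:280]=b; o[360:560,300:560]=e; cv2.imwrite("pics/z.png",o)
E
```

```text
(no output)
```

View pics/z.png

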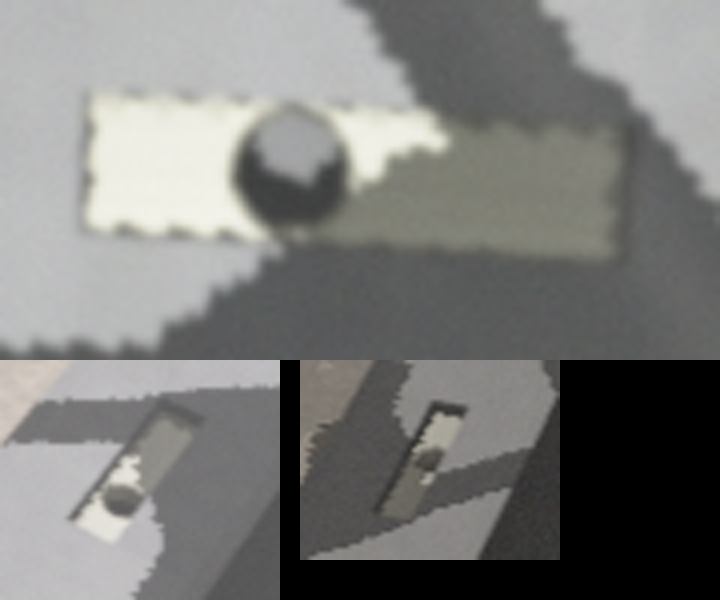

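The zoom shows the full hole rim, centred at (292,167) in the top crop. In the side crop it is at (124,139) and in the scene crop at (130,99).

```bash
python3 - <<'E'
from h import *
np.set_printoptions(precision=4,suppress=True)
st=read_state(); c=capture("wrist"); M=pose(c,st); q=lambda x,y:(100+(y+.5)/6-.5,265+(x+.5)/6-.5)
C=[onz(c,M,*q(*p),.09) for p in [(87,93),(85,235),(625,122),(618,260)]]
C=np.array(C);print(C,C.mean(0)); dx=C[2]+C[3]-C[0]-C[1]; print("len",np.linalg.norm(dx)/2,"wid",np.linalg.norm(C[0]-C[1]),"yaw",np.degrees(np.arctan2(dx[1],dx[0])))
h=onz(c,M,*q(292,167),.082); print("hole wrist",h)
rs=[ray(c,*q(292,167),M)]
for n,p in [("side",(334.4,410.6)),("scene",(184.3,227.1))]:
    k=capture(n); print(n,onz(k,pose(k),*p,.082)); rs.append(ray(k,*p,pose(k)))
print(tri(rs))
u=dx/np.linalg.norm(dx); print("x in slot",(h-C.mean(0))[:2]@u[:2], "lat",(h-C.mean(0))[:2]@[-u[1],u[0]])
R=np.array(st["tcp_rot"])
# pin tip check
for n in ["wrist","side","scene"]:
    k=c if n=="wrist" else capture(n)
    for t,off in [("t_pin_tip",-.11),("t_pin_handle",0.)]:
        pt=st["position"]+np.array([0,0,off]); 
        for r in landmark_of(n,t): print(n,t,r["p"],onz(k,M if n=="wrist" else pose(k),*r["point"],pt[2])-pt)
print(R[:2,:2].T@(h[:2]-st["position"][:2])*100, st["position"])
E
```

```text
[[ 0.4741 -0.1398  0.09  ]
 [ 0.4796 -0.1551  0.09  ]
 [ 0.5334 -0.1194  0.09  ]
 [ 0.539  -0.1343  0.09  ]] [ 0.5065 -0.1371  0.09  ]
len 0.06285181699017438 wid 0.016238441950588316 yaw 19.136100569011404
hole wrist [ 0.4993 -0.139   0.082 ]
side [ 0.4978 -0.1357  0.082 ]
scene [ 0.4974 -0.1372  0.082 ]
(array([ 0.4981, -0.1373,  0.0826]), [0.0020494378046155407, 0.001419306013496253, 0.0006424813127947594])
x in slot -0.007417123450645935 lat 0.0006517064002812029
wrist t_pin_tip 0.93 [ 0.0004 -0.0009  0.    ]
wrist t_pin_tip 0.28 [-0.0002 -0.0004  0.    ]
wrist t_pin_handle 0.86 [0.0018 0.0013 0.    ]
side t_pin_tip 0.77 [0.0082 0.2868 0.    ]
side t_pin_tip 0.61 [-0.0003  0.0029  0.    ]
scene t_pin_tip 0.93 [-0.0016 -0.003   0.    ]
scene t_pin_tip 0.65 [0.1776 0.4655 0.    ]
scene t_pin_handle 0.82 [0.1906 0.4704 0.    ]
scene t_pin_handle 0.8 [0.0034 0.0038 0.    ]
[ 7.4814 -0.294 ] [ 0.5299 -0.2073  0.2507]
```

The three cameras agree on the hole at about (0.499, −0.138), at slot x ≈ −7 mm. I'll move above it.

```bash
python3 -m jog '[{"tx":2.5,"ty":-0.1,"tz":0,"roll":0,"jaw":0},{"tx":3.5,"ty":-0.1,"tz":0.5,"roll":0,"jaw":0},{"tx":1.5,"ty":-0.1,"tz":1.5,"roll":0,"jaw":0},{"tx":0,"ty":0,"tz":1.5,"roll":0,"jaw":0},{"tx":0,"ty":0,"tz":0,"roll":0,"jaw":0},{"tx":0,"ty":0,"tz":0,"roll":0,"jaw":0},{"tx":0,"ty":0,"tz":0,"roll":0,"jaw":0}]'
python3 - <<'E'
from h import *
np.set_printoptions(precision=4,suppress=True)
S=[];ks={}
for n in ["side","scene","wrist","side","scene","wrist"]:
    st=read_state(); S.append(st["position"]); k=ks[n]=capture(n); 
    cv2.imwrite(f"pics/p_{n}.png",k["img"][:,:,::-1])
print(np.array(S)); p=np.mean(S,0); print(p,st["tcp_rot"],st["force"])
for n in ks:
    k=ks[n]; M=pose(k,st)
    for t,off in [("t_pin_tip",-.11)]:
        for r in landmark_of(n,t): print(n,t,r["p"],r["point"],onz(k,M,*r["point"],p[2]+off)-p)
a=cv2.resize(ks["side"]["img"][270:370,350:470,::-1],None,fx=4,fy=4); b=cv2.resize(ks["scene"]["img"][120:220,180:280,::-1],None,fx=3,fy=3)
o=np.zeros((400,780,3),np.uint8);o[:,:480]=a;o[:300,480:]=b; cv2.imwrite("pics/z2.png",o)
E
```

```text
time_s: 9.25
position: [0.5, -0.1399, 0.2163]
tcp_rot: [[-0.371, 0.928, 0.002], [0.928, 0.371, -0.001], [-0.002, 0.001, -1.0]]
force: [0.6, -0.9, -2.2]
opening: 0.163
grasp_force: 30.0
[[ 0.5    -0.1399  0.2163]
 [ 0.4999 -0.1399  0.2163]
 [ 0.4998 -0.1398  0.2163]
 [ 0.4996 -0.1397  0.2162]
 [ 0.4995 -0.1396  0.2161]
 [ 0.4994 -0.1395  0.216 ]]
[ 0.4997 -0.1397  0.2162] [[-0.3715  0.9284  0.0008]
 [ 0.9284  0.3715 -0.0004]
 [-0.0007  0.0006 -1.    ]] [-0.252  -0.7344 -1.8037]
side t_pin_tip 0.83 [205.4, 332.9] [ 0.0667  0.2587 -0.11  ]
side t_pin_tip 0.78 [322.1, 415.0] [-0.0006  0.0017 -0.11  ]
scene t_pin_tip 0.8 [171.8, 221.0] [-0.0018 -0.0047 -0.11  ]
scene t_pin_tip 0.8 [414.8, 379.0] [ 0.1967  0.3933 -0.11  ]
wrist t_pin_tip 0.84 [252.6, 315.9] [-0.0005 -0.0009 -0.11  ]
```

View pics/z2.png

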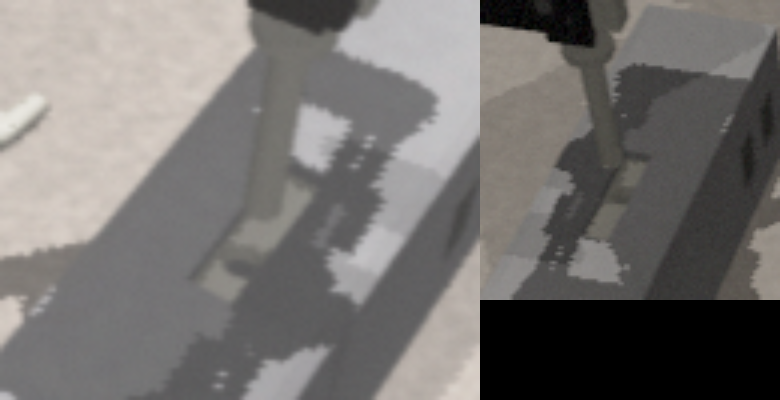

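The tip hangs over the slot with the hole just below it (side crop 240,262), consistent with the numbers. I'll nudge it and descend gently to just above the leg.

```bash
python3 -m jog '[{"tx":0.1,"ty":0,"tz":0.5,"roll":0,"jaw":0},{"tx":0,"ty":0,"tz":0.4,"roll":0,"jaw":0},{"tx":0,"ty":0,"tz":0.3,"roll":0,"jaw":0},{"tx":0,"ty":0,"tz":0,"roll":0,"jaw":0},{"tx":0,"ty":0,"tz":0,"roll":0,"jaw":0},{"tx":0,"ty":0,"tz":0,"roll":0,"jaw":0}]'
python3 -m jog '[{"tx":0,"ty":0,"tz":0.2,"roll":0,"jaw":0},{"tx":0,"ty":0,"tz":0.2,"roll":0,"jaw":0},{"tx":0,"ty":0,"tz":0.2,"roll":0,"jaw":0},{"tx":0,"ty":0,"tz":0,"roll":0,"jaw":0},{"tx":0,"ty":0,"tz":0,"roll":0,"jaw":0}]'
```

```text
time_s: 10.3
position: [0.4988, -0.1383, 0.2036]
tcp_rot: [[-0.372, 0.928, 0.0], [0.928, 0.372, -0.0], [-0.0, 0.0, -1.0]]
force: [0.0, -0.4, -2.5]
opening: 0.158
grasp_force: 30.0
time_s: 10.8
position: [0.4987, -0.1382, 0.1974]
tcp_rot: [[-0.372, 0.928, -0.0], [0.928, 0.372, 0.0], [0.0, -0.0, -1.0]]
force: [-0.1, 1.0, -2.4]
opening: 0.153
grasp_force: 30.0
```

```bash
python3 -m jog '[{"tx":0,"ty":0,"tz":0.2,"roll":0,"jaw":0},{"tx":0,"ty":0,"tz":0.2,"roll":0,"jaw":0},{"tx":0,"ty":0,"tz":0.1,"roll":0,"jaw":0},{"tx":0,"ty":0,"tz":0,"roll":0,"jaw":0}]'
python3 -m jog '[{"tx":0,"ty":0,"tz":0.15,"roll":0,"jaw":0},{"tx":0,"ty":0,"tz":0.15,"roll":0,"jaw":0},{"tx":0,"ty":0,"tz":0,"roll":0,"jaw":0}]'
```

```text
time_s: 11.2
position: [0.4986, -0.1382, 0.1923]
tcp_rot: [[-0.372, 0.928, -0.0], [0.928, 0.372, 0.0], [0.0, -0.0, -1.0]]
force: [0.5, 0.2, -1.9]
opening: 0.156
grasp_force: 30.0
time_s: 11.5
position: [0.4986, -0.1382, 0.1893]
tcp_rot: [[-0.372, 0.928, -0.0], [0.928, 0.372, 0.0], [0.0, -0.0, -1.0]]
force: [-0.2, -0.5, -2.1]
opening: 0.156
grasp_force: 30.0
```

```bash
python3 -m jog '[{"tx":0,"ty":0,"tz":0.2,"roll":0,"jaw":0},{"tx":0,"ty":0,"tz":0.2,"roll":0,"jaw":0},{"tx":0,"ty":0,"tz":0,"roll":0,"jaw":0}]'; python3 -m jog '[{"tx":0,"ty":0,"tz":0.3,"roll":0,"jaw":0},{"tx":0,"ty":0,"tz":0.3,"roll":0,"jaw":0},{"tx":0,"ty":0,"tz":0,"roll":0,"jaw":0}]'
```

```text
time_s: 11.8
position: [0.4986, -0.1382, 0.1852]
tcp_rot: [[-0.372, 0.928, -0.0], [0.928, 0.372, 0.0], [0.0, -0.0, -1.0]]
force: [-0.3, -0.1, -2.5]
opening: 0.161
grasp_force: 30.0
time_s: 12.1
position: [0.4985, -0.1381, 0.179]
tcp_rot: [[-0.372, 0.928, -0.001], [0.928, 0.372, 0.0], [0.001, -0.0, -1.0]]
force: [0.1, -0.6, -1.7]
opening: 0.158
grasp_force: 30.0
```

The tip is 13 mm below the hole mouth with no force, so it is in. I'll continue down.

```bash
python3 -m jog '[{"tx":0,"ty":0,"tz":0.5,"roll":0,"jaw":0},{"tx":0,"ty":0,"tz":0.5,"roll":0,"jaw":0},{"tx":0,"ty":0,"tz":0.5,"roll":0,"jaw":0},{"tx":0,"ty":0,"tz":0.5,"roll":0,"jaw":0},{"tx":0,"ty":0,"tz":0,"roll":0,"jaw":0}]'; python3 -m jog '[{"tx":0,"ty":0,"tz":0.6,"roll":0,"jaw":0},{"tx":0,"ty":0,"tz":0.6,"roll":0,"jaw":0},{"tx":0,"ty":0,"tz":0.6,"roll":0,"jaw":0},{"tx":0,"ty":0,"tz":0.6,"roll":0,"jaw":0},{"tx":0,"ty":0,"tz":0.4,"roll":0,"jaw":0},{"tx":0,"ty":0,"tz":0,"roll":0,"jaw":0},{"tx":0,"ty":0,"tz":0,"roll":0,"jaw":0}]'
```

```text
time_s: 12.6
position: [0.4984, -0.1381, 0.1587]
tcp_rot: [[-0.372, 0.928, -0.001], [0.928, 0.372, 0.001], [0.001, -0.001, -1.0]]
force: [-0.5, 0.2, -1.9]
opening: 0.157
grasp_force: 30.0
time_s: 13.3
position: [0.4987, -0.1382, 0.1314]
tcp_rot: [[-0.372, 0.928, -0.0], [0.928, 0.372, 0.0], [0.0, -0.0, -1.0]]
force: [0.2, 0.3, -2.8]
opening: 0.159
grasp_force: 30.0
```

```bash
python3 -m jog '[{"tx":0,"ty":0,"tz":0.2,"roll":0,"jaw":0},{"tx":0,"ty":0,"tz":0.2,"roll":0,"jaw":0},{"tx":0,"ty":0,"tz":0,"roll":0,"jaw":0}]'; for i in 1; do python3 -m jog '[{"tx":0,"ty":0,"tz":0.1,"roll":0,"jaw":0},{"tx":0,"ty":0,"tz":0,"roll":0,"jaw":0}]'; done;  python3 -m jog '[{"tx":0,"ty":0,"tz":0.1,"roll":0,"jaw":0},{"tx":0,"ty":0,"tz":0,"roll":0,"jaw":0}]'
```

```text
time_s: 13.6
position: [0.4986, -0.1382, 0.1274]
tcp_rot: [[-0.372, 0.928, -0.0], [0.928, 0.372, 0.0], [0.0, -0.0, -1.0]]
force: [-1.5, 0.3, -2.4]
opening: 0.16
grasp_force: 30.0
time_s: 13.8
position: [0.4987, -0.1382, 0.1265]
tcp_rot: [[-0.372, 0.928, -0.0], [0.928, 0.372, 0.0], [0.0, -0.0, -1.0]]
force: [0.5, -0.2, -2.9]
opening: 0.157
grasp_force: 30.0
time_s: 14.0
position: [0.4987, -0.1382, 0.1258]
tcp_rot: [[-0.372, 0.928, -0.0], [0.928, 0.372, -0.0], [-0.0, -0.0, -1.0]]
force: [-3.5, 0.3, 2.1]
opening: 0.16
grasp_force: 30.0
```

```bash
python3 -m jog '[{"tx":0,"ty":0,"tz":0.05,"roll":0,"jaw":0},{"tx":0,"ty":0,"tz":0,"roll":0,"jaw":0},{"tx":0,"ty":0,"tz":0,"roll":0,"jaw":0}]'
```

```text
time_s: 14.3
position: [0.4987, -0.1382, 0.1258]
tcp_rot: [[-0.372, 0.928, 0.0], [0.928, 0.372, -0.0], [-0.0, 0.0, -1.0]]
force: [-2.2, -0.2, 5.9]
opening: 0.156
grasp_force: 30.0
```

The collar has seated: z stopped at 0.1258 and the force is rising gently. I'll release and retreat straight up.

```bash
python3 -m jog '[{"tx":0,"ty":0,"tz":0,"roll":0,"jaw":0.3},{"tx":0,"ty":0,"tz":0,"roll":0,"jaw":0.5},{"tx":0,"ty":0,"tz":0,"roll":0,"jaw":0.6},{"tx":0,"ty":0,"tz":0,"roll":0,"jaw":0.6},{"tx":0,"ty":0,"tz":0,"roll":0,"jaw":0.6}]'; python3 -m jog '[{"tx":0,"ty":0,"tz":-1,"roll":0,"jaw":0.6},{"tx":0,"ty":0,"tz":-3,"roll":0,"jaw":0.6},{"tx":0,"ty":0,"tz":-4,"roll":0,"jaw":0.6},{"tx":0,"ty":0,"tz":-4,"roll":0,"jaw":0.6},{"tx":-4,"ty":0,"tz":0,"roll":0,"jaw":0.6},{"tx":-4,"ty":0,"tz":0,"roll":0,"jaw":0.6},{"tx":0,"ty":0,"tz":0,"roll":0,"jaw":0.6},{"tx":0,"ty":0,"tz":0,"roll":0,"jaw":0.6}]'
python3 - <<'E'
from h import *
a=capture("side")["img"][120:400,230:490,::-1]; b=capture("wrist")["img"][:,:,::-1]
o=np.zeros((560,800,3),np.uint8); o[:431,:400]=cv2.resize(a,(400,431)); o[:300,400:]=cv2.resize(b,(400,300)); cv2.imwrite("pics/end.png",o)
E
```

```text
time_s: 14.8
position: [0.4989, -0.1383, 0.125]
tcp_rot: [[-0.372, 0.928, 0.0], [0.928, 0.372, -0.0], [-0.0, 0.0, -1.0]]
force: [0.0, -0.8, 0.2]
opening: 0.527
grasp_force: 0.0
time_s: 15.6
position: [0.5282, -0.2129, 0.2453]
tcp_rot: [[-0.37, 0.929, -0.0], [0.929, 0.37, 0.0], [0.001, -0.0, -1.0]]
force: [-0.1, 0.9, -0.1]
opening: 0.6
grasp_force: 0.0
```

View pics/end.png

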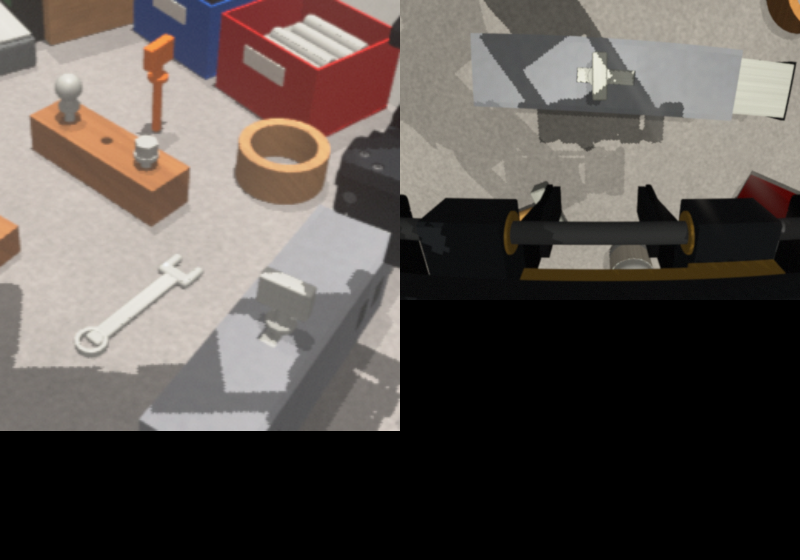

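The pin stands upright with its collar on the leg (side view, about (285,310)). The knob pin and hex bolt are still in the block, and the gripper is clear.

```bash
python3 -c "from rig import hand_in; print(hand_in())"
```

```text
the job is handed in; nothing more can be done
None
```

The T-pin is through the slot and seated in the inner leg's hole with its collar on the outer leg; it has been released, the other two pins still stand in the block, and the job was handed in after about 16 s.

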